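# Start the extractor, then the grinder, at the bench power box

### The job

On the bench power box, gently push the blue button (dust extractor) fully in with the fingertips, then the green button (bench grinder) fully in, and draw back clear. The blue one must be in before the green one is pushed. Leave the yellow and white buttons out, and do not shift, lift or knock over any of the loose things around and on the box.

Things in the scene. Friction and masses are not known exactly. Their poses are not given: they have to be found in the camera images.
- power_box: aluminium power box fixed to the bench, 170 mm (its x) by 400 mm (its y) by 50 mm high. Origin: centre of its underside on the bench; x points away from the robot, y to the robot's left at yaw 0. Four switch units sit in a row along its y on its top, 70 mm apart, in an order that changes from run to run; each has a push button on the robot's side and a black power outlet 62 mm farther along x.
- blue_switch: switch unit of the dust extractor: a grey plate 64 mm wide and 4 mm thick on the box's top, with a round blue push button (34 mm across) in a black collar (44 mm across, top 8 mm above the plate's underside). Origin: on the button's vertical axis, at the plate's underside (the box's top, 50 mm above the bench); z up. The button's top is 22 mm above this origin when out and 13 mm above when fully in. The body does not move; its axes are those of the box.
- blue_button (a joint): how far the blue button is pushed down, m: about 0 = out (off), 0.009 = fully in (on, against a hard stop). It resists with about 3.5 N and stays wherever it is left (no spring back).
- green_switch: switch unit of the bench grinder: a grey plate 64 mm wide and 4 mm thick on the box's top, with a round green push button (34 mm across) in a black collar (44 mm across, top 8 mm above the plate's underside). Origin: on the button's vertical axis, at the plate's underside (the box's top, 50 mm above the bench); z up. The button's top is 22 mm above this origin when out and 13 mm above when fully in. The body does not move; its axes are those of the box.
- green_button (a joint): how far the green button is pushed down, m: about 0 = out (off), 0.009 = fully in (on, against a hard stop). It resists with about 3.5 N and stays wherever it is left (no spring back).
- yellow_switch: switch unit of the work lamp: a grey plate 64 mm wide and 4 mm thick on the box's top, with a round yellow push button (34 mm across) in a black collar (44 mm across, top 8 mm above the plate's underside). Origin: on the button's vertical axis, at the plate's underside (the box's top, 50 mm above the bench); z up. The button's top is 22 mm above this origin when out and 13 mm above when fully in. The body does not move; its axes are those of the box.
- yellow_button (a joint): how far the yellow button is pushed down, m: about 0 = out (off), 0.009 = fully in (on, against a hard stop). It resists with about 3.5 N and stays wherever it is left (no spring back).
- white_switch: switch unit of the air compressor: a grey plate 64 mm wide and 4 mm thick on the box's top, with a round white push button (34 mm across) in a black collar (44 mm across, top 8 mm above the plate's underside). Origin: on the button's vertical axis, at the plate's underside (the box's top, 50 mm above the bench); z up. The button's top is 22 mm above this origin when out and 13 mm above when fully in. The body does not move; its axes are those of the box.
- white_button (a joint): how far the white button is pushed down, m: about 0 = out (off), 0.009 = fully in (on, against a hard stop). It resists with about 3.5 N and stays wherever it is left (no spring back).
- brass_fitting: loose brass hex pipe fitting, 24 mm across, 26 mm tall, standing on one end of the power box's top. Origin: centre of its underside. Bystander.
- steel_socket: loose steel socket, 26 mm across, 34 mm tall, standing on the bench on the robot's side of the box. Origin: centre of its underside. Bystander.
- wrench: loose steel wrench, 200 mm long, lying on the bench on the robot's side of the box. Origin: under its middle. Bystander.
- spray_can: loose blue spray can with a red band and pale metal top, 66 mm across, 200 mm tall, standing on the far side of the box. Origin: centre of its underside. Bystander.
- parts_bowl: loose steel bowl with screws in it, 110 mm across, 35 mm tall, on the far side of the box. Origin: centre of its underside. Bystander.
- wire_brush: loose wire brush, wooden handle and block about 175 mm long, bristles up, 38 mm tall, lying on the far side of the box. Origin: on its underside near the middle. Bystander.

How it is judged:
On the way, in this order (a step that is already met when the one before it is completed fails the run):
1. the blue button is pushed in (at least 6.5 of 9 mm) with the green one still out (value of joint blue_button above 0.0065 m and value of joint green_button below 0.0025 m), for 0.1 s.
2. then the green button is pushed in (at least 6.5 of 9 mm) (value of joint green_button above 0.0065 m), for 0.1 s.
At the end, for the whole second after the job is handed in: Blue and green buttons are each in by at least 6.5 mm of their 9 mm; yellow and white are in by less than 2.5 mm; every loose thing is within 15 mm of where it began (value of joint each of blue_button, green_button above 0.0065 m and value of joint each of yellow_button, white_button below 0.0025 m and distance of each of brass_fitting, steel_socket, wrench, spray_can, parts_bowl, wire_brush from where it was at the start of the episode below 0.015 m); the robot touches nothing.
It fails at once if the green button is pushed (over 2.5 mm) before the blue one is in (value of joint green_button above 0.0025 m and value of joint blue_button below 0.0065 m).
It fails at once if the yellow or white button is pushed in by more than 2.5 mm (value of joint any of yellow_button, white_button above 0.0025 m).
It fails at once if a loose thing is shifted, lifted or carried more than 15 mm (distance of any of brass_fitting, steel_socket, wrench, spray_can, parts_bowl, wire_brush from where it was at the start of the episode above 0.015 m).
It fails at once if a switch unit or the box is pressed harder than 40 N (contact force between anything else and blue_switch above 40 N or contact force between anything else and green_switch above 40 N or contact force between anything else and yellow_switch above 40 N or contact force between anything else and white_switch above 40 N or contact force between any of the arm, the fingers and power_box above 40 N).
It also fails if it takes over 35 s, if anything falls off the work surface, if the arm or the gripper's body presses on something with over 40 N, if the wrist force passes 120 N, or if a joint passes its speed limit or range.

### The arm

A 6-joint arm with a two-finger parallel gripper is mounted at the origin on the work surface. World frame = base frame: x ahead of the robot, y to its left, z up, the work surface at z = 0. Lengths are in m, angles in rad, forces in N, time in s.
With the tool pointing down it reaches from about 0.35 to 0.975 m from the base axis. Payload 17.4 kg.
Tool frame: the origin (TCP) lies at the very end of the fingers, on their centre line; the grasp point (between the pads) lies 19 mm behind it; z points along the fingers, y is the line along which they close (so a half turn about z gives the same grasp; the last joint's range is limited). The gripper opens to 85 mm and grips with 20 to 120 N. Pads are 22 mm wide; open, the fingers measure 114 mm over their backs; the gripper's body (76 mm by 85 mm) begins 54 mm behind the grasp point. The pads swing forward as they close: fully open they stand 13 mm farther back than shut.
Start: joints at [1.172, 0.116, 1.442, -0, 1.584, -0.038], TCP at [0.238, 0.632, 0.231] pointing down, gripper open.
Joint ranges: [-2.83, 2.83], [-0.83, 2.19], [0.07, 2.5], [-1.14, 4.28], [0.01, 3], [-2.97, 2.97]. Speed limits (rad/s): [1.89, 1.89, 2.22, 3.14, 3.14, 3.14].

### API

Orientations are given as a unit quaternion [w, x, y, z].
In Python, from rig import env gives the robot as it stands.
- The arm moves only by the tool carry_out, never from a script. Its argument "moves" is one flat list of numbers, 7 for each row, row after row: the turn, a rotation vector about the tool's x, y, z in degrees, then the shift along the tool's x, y, z in m, then the closure in counts, from 0 (fully open) to 255 (shut). In form: [ax, ay, az, dx, dy, dz, gripper, ax, ay, az, dx, dy, dz, gripper, ...]. A call has 1 to 5 rows; each row is the pose to reach, as a shift and turn from the pose commanded when the call began, along the tool's axes at that moment; what a row does not reach only later rows make up. A row lasts 1/8 s, in which the tool goes at most 62.5 mm and 10.7 degrees, less where a joint would pass 70% of its speed; a pose out of reach is approached as far as the arm can. A call with a gripper value outside its range is refused whole. The fingers move at their own pace and stop on an object; the grip force is fixed at half the most. Time passes only in rows, so rows that repeat a pose let the fingers close. It gives the time, the measured TCP pose, the force, the opening and the grip force at its end, in the units of the state.
- env.state(): the state, without advancing time (a new reading comes with each control period).
- env.grab_frame(name): name is "scene" or "top" or "wrist"; returns a dict with "frame" (400x640x3 uint8, red, green, blue), "mtx" (3x3 intrinsics, pixels), "xyz" and "orientation" of the camera in the world. Camera axes: x right, y down, z forward; pixel columns grow to the right and rows downward; lengths in m; the calibration is good to about 2 mm. A picture is of the moment at which its call begins. There is no depth.
- env.hand_in(): hands the job in; it is judged then, once.
The state is a dict: "t": time; "q": joint angles; "joint_vel": joint speeds; "joint_torque": joint torques, N m; "ee_pos": TCP position; "tool_rot": TCP orientation; "ft_force": force on the tool from outside, world axes, zero at the start; "wrist_torque": the same for the moment, N m; "width": opening from 0.0 (shut) to 1.0 (fully open); "finger_force": force on a finger pad.
Only numpy, scipy, OpenCV 4.12 (cv2) and the standard library are available. Lean on these libraries where they do the work, as an engineer would, in place of code of your own. Each camera call takes 0.05 s, during which the arm holds its last target. There are 200 camera calls.

## Working session

There is one attempt and no reset: what is moved stays moved. The work goes in short steps, Python scripts to look and compute and a tool call to move; the robot and the scene stay as the last step left them, time stands still between calls to the robot, and variables do not carry over. Pictures are saved under pics/ and viewed, at most 10 in all, crops included, and the job is handed in when it is done.

Besides the shell and the picture viewer there is one more tool, called as name(argument=value, ...), one argument or row to a line, values as JSON. carry_out: Moves the arm, as the interface text tells. Its arguments: {"type":"object","properties":{"moves":{"type":"array"}},"required":["moves"]}

```bash
mkdir -p pics; cat > h.py <<'E'
import numpy as np, cv2
from scipy.spatial.transform import Rotation as R
def rot(q): return R.from_quat([q[1],q[2],q[3],q[0]]).as_matrix()
def cast(f,u,v,z):
    d=rot(f["orientation"])@np.linalg.inv(f["mtx"])@np.array([u,v,1.]); o=np.array(f["xyz"])
    return o+d*(z-o[2])/d[2]
def save(f,n): cv2.imwrite(n,f["frame"][:,:,::-1])
E
python3 - <<'E'
from rig import env
from h import *
f=env.grab_frame("top"); g=env.grab_frame("scene"); save(f,"pics/top.png"); save(g,"pics/scene.png")
np.save("top.npy",f,allow_pickle=True)
print(f["xyz"],f["orientation"],f["mtx"]); s=env.state(); print(s["t"],s["ee_pos"],s["tool_rot"],s["ft_force"])
E
```

```text
[0.4693648  0.07608172 0.89002857] [ 0.03374352 -0.7035676   0.70875632 -0.0389678 ] [[447.45079349   0.         316.80343046]
 [  0.         447.45079349 205.07819113]
 [  0.           0.           1.        ]]
0.1 [0.23823053 0.63136389 0.23065316] [-1.06782645e-04  1.79414160e-01  9.83773489e-01 -5.18899005e-04] [-0.14092999  0.42559329  0.75836025]
```

View pics/top.png

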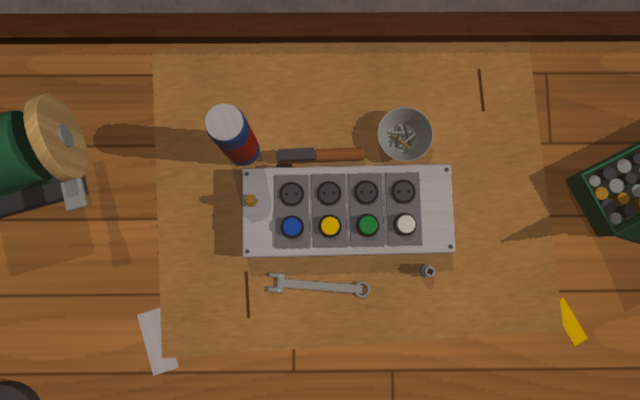

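View pics/scene.png

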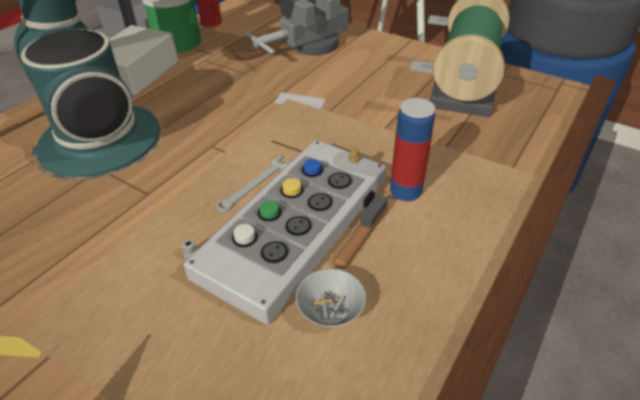

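The top view shows blue at about (292,227), yellow (330,226), green (368,225) and white (405,224). The brass fitting is at (250,200), the can stands behind and left of blue, and the wrench lies in front. Next I'll measure the button centres and the tool axes.

```bash
python3 - <<'E'
from rig import env
from h import *
f=np.load("top.npy",allow_pickle=True).item()
hsv=cv2.cvtColor(f["frame"],cv2.COLOR_RGB2HSV)
for n,lo,hi,(u,v) in [("blue",(100,120,50),(130,255,255),(292,227)),("yellow",(20,150,120),(32,255,255),(330,226)),("green",(50,100,40),(85,255,255),(368,225)),("white",(0,0,150),(180,70,255),(405,224))]:
    m=cv2.inRange(hsv,lo,hi); k=np.zeros_like(m); cv2.circle(k,(u,v),15,255,-1); m&=k
    c=max(cv2.findContours(m,0,2)[0],key=cv2.contourArea); (a,b),r=cv2.minEnclosingCircle(c)
    M=cv2.moments(c); a,b=M["m10"]/M["m00"],M["m01"]/M["m00"]
    print(n,a,b,r,cast(f,a,b,.07).round(4))
for n,u,v,z in [("cantop",225,117,.2),("brass",250,200,.063),("socket",428,271,.034)]: print(n,cast(f,u,v,z).round(3))
s=env.state();print(rot(s["tool_rot"]).round(4))
E
```

```text
blue 291.63593854375415 226.125584502338 9.361551284790039 [0.5155 0.1161 0.07  ]
yellow 329.6890817064353 225.3174258857556 9.006473541259766 [0.5165 0.0463 0.07  ]
green 367.86842105263156 224.51821862348177 9.324491500854492 [ 0.5175 -0.0238  0.07  ]
white 406.0199004975124 223.53482587064676 8.411998748779297 [ 0.5188 -0.094   0.07  ]
cantop [0.682 0.215 0.2  ]
brass [0.565 0.194 0.063]
socket [ 0.43  -0.141  0.034]
[[-9.356e-01  3.530e-01 -4.000e-04]
 [ 3.530e-01  9.356e-01 -1.000e-03]
 [ 0.000e+00 -1.100e-03 -1.000e+00]]
```

carry_out(
  moves=[0, 0, 0, -0.045, -0.039, 0.0, 255, 0, 0, 0, -0.09, -0.078, 0.0, 255, 0, 0, 0, -0.135, -0.117, 0.02, 255, 0, 0, 0, -0.18, -0.156, 0.03, 255, 0, 0, 0, -0.22, -0.19, 0.04, 255],
)

```text
t: 0.72
ee_pos: [0.3776, 0.3742, 0.1907]
tool_rot: [-0.0, 0.179, 0.984, -0.0]
ft_force: [0.3, 0.3, 0.3]
width: 0.004
finger_force: 0.0
```

carry_out(
  moves=[0, 0, 0, -0.045, -0.039, 0.01, 255, 0, 0, 0, -0.09, -0.078, 0.02, 255, 0, 0, 0, -0.135, -0.117, 0.03, 255, 0, 0, 0, -0.18, -0.156, 0.03, 255, 0, 0, 0, -0.222, -0.194, 0.03, 255],
)

```text
t: 1.35
ee_pos: [0.5168, 0.1143, 0.1611]
tool_rot: [-0.0, 0.18, 0.984, -0.0]
ft_force: [0.5, 0.6, 0.1]
width: -0.002
finger_force: 0.0
```

carry_out(
  moves=[0, 0, 0, 0, 0, 0, 255, 0, 0, 0, 0, 0, 0, 255],
)

```text
t: 1.6
ee_pos: [0.516, 0.1164, 0.161]
tool_rot: [-0.0, 0.18, 0.984, 0.0]
ft_force: [0.2, -0.9, -0.2]
width: -0.0
finger_force: 0.0
```

```bash
python3 - <<'E'
from rig import env
from h import *
f=env.grab_frame("wrist"); save(f,"pics/w1.png"); s=env.state()
print(s["t"],s["ee_pos"],s["width"],s["ft_force"],rot(s["tool_rot"]).round(3))
hsv=cv2.cvtColor(f["frame"],cv2.COLOR_RGB2HSV)
for n,lo,hi in [("blue",(100,120,50),(130,255,255)),("yellow",(20,150,120),(32,255,255)),("green",(50,100,40),(85,255,255))]:
    for c in cv2.findContours(cv2.inRange(hsv,lo,hi),0,2)[0]:
        if cv2.contourArea(c)>300:
            M=cv2.moments(c);a,b=M["m10"]/M["m00"],M["m01"]/M["m00"]; print(n,a,b,cv2.contourArea(c),cast(f,a,b,.07).round(4))
E
```

```text
1.65 [0.51588907 0.11688856 0.16111089] -0.00013113679094679402 [-0.96298766  0.29505697  0.21935599] [[-0.936  0.353 -0.   ]
 [ 0.353  0.936  0.   ]
 [ 0.    -0.    -1.   ]]
blue 598.0834209603925 381.6358219418156 475.5 [0.7624 0.2884 0.07  ]
blue 462.70353200883 280.89757174392935 755.0 [0.6192 0.1989 0.07  ]
blue 322.36278975604813 199.46371090191315 1646.5 [0.5144 0.1168 0.07  ]
yellow 239.2745229327084 231.26604173641334 1493.5 [0.5156 0.0477 0.07  ]
green 162.23354430379746 259.90316455696205 1580.0 [ 0.5162 -0.0197  0.07  ]
```

View pics/w1.png

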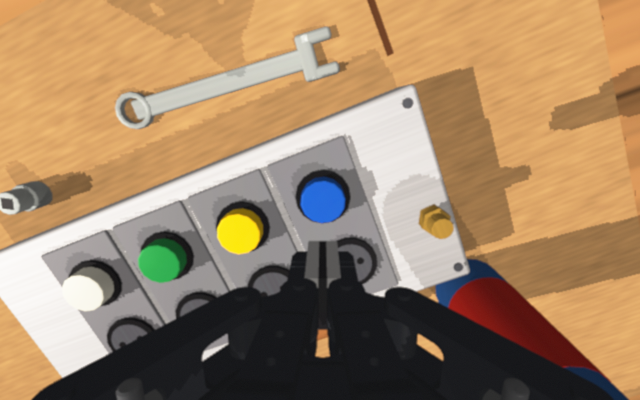

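The wrist view shows the closed fingers over blue (button centre at pixel (322,199), about 1 mm from the TCP) and clear of the other things. I'll go down.

carry_out(
  moves=[0, 0, 0, 0, 0, 0.04, 255, 0, 0, 0, 0, 0, 0.07, 255, 0, 0, 0, 0, 0, 0.084, 255, 0, 0, 0, 0, 0, 0.087, 255, 0, 0, 0, 0, 0, 0.087, 255],
)

```text
t: 2.28
ee_pos: [0.5166, 0.1166, 0.0753]
tool_rot: [0.001, 0.179, 0.984, 0.0]
ft_force: [-0.2, 0.2, -0.2]
width: -0.001
finger_force: 0.0
```

carry_out(
  moves=[0, 0, 0, 0, 0, 0.002, 255, 0, 0, 0, 0, 0, 0.004, 255, 0, 0, 0, 0, 0, 0.006, 255, 0, 0, 0, 0, 0, 0.0075, 255, 0, 0, 0, 0, 0, 0.0075, 255],
)

```text
t: 2.9
ee_pos: [0.5164, 0.1162, 0.0668]
tool_rot: [0.0, 0.179, 0.984, 0.0]
ft_force: [2.6, 0.9, 2.0]
width: -0.0
finger_force: 1.1
```

carry_out(
  moves=[0, 0, 0, 0, 0, 0.001, 255, 0, 0, 0, 0, 0, 0.002, 255, 0, 0, 0, 0, 0, 0.003, 255, 0, 0, 0, 0, 0, 0.003, 255],
)

```text
t: 3.4
ee_pos: [0.5162, 0.1162, 0.0637]
tool_rot: [-0.0, 0.179, 0.984, -0.0]
ft_force: [1.2, -0.4, 2.1]
width: 0.001
finger_force: 1.1
```

carry_out(
  moves=[0, 0, 0, 0, 0, 0.0005, 255, 0, 0, 0, 0, 0, 0.001, 255, 0, 0, 0, 0, 0, 0.001, 255],
)

```text
t: 3.78
ee_pos: [0.5163, 0.1162, 0.063]
tool_rot: [-0.0, 0.179, 0.984, -0.0]
ft_force: [-0.7, -0.2, 6.8]
width: 0.001
finger_force: 3.0
```

carry_out(
  moves=[0, 0, 0, 0, 0, 0.0005, 255, 0, 0, 0, 0, 0, 0.0005, 255],
)

```text
t: 4.03
ee_pos: [0.5163, 0.1162, 0.063]
tool_rot: [0.0, 0.179, 0.984, -0.0]
ft_force: [-2.6, -0.4, 10.9]
width: -0.003
finger_force: 5.6
```

Blue is against its stop: the force rose and z stayed at 0.063. I'll lift and cross to green.

carry_out(
  moves=[0, 0, 0, 0, 0, -0.03, 255, 0, 0, 0, 0, 0, -0.06, 255, 0, 0, 0, -0.017, -0.043, -0.06, 255, 0, 0, 0, -0.034, -0.087, -0.06, 255, 0, 0, 0, -0.05, -0.13, -0.06, 255],
)

```text
t: 4.65
ee_pos: [0.5166, -0.0243, 0.1219]
tool_rot: [-0.0, 0.179, 0.984, -0.0]
ft_force: [-0.1, -0.1, -0.0]
width: 0.005
finger_force: 0.0
```

carry_out(
  moves=[0, 0, 0, 0, 0, 0, 255, 0, 0, 0, 0, 0, 0, 255],
)

```text
t: 4.9
ee_pos: [0.5169, -0.0228, 0.1219]
tool_rot: [-0.0, 0.18, 0.984, 0.0]
ft_force: [0.5, 0.2, -0.4]
width: -0.001
finger_force: 0.0
```

```bash
python3 - <<'E'
from rig import env
from h import *
f=env.grab_frame("wrist"); save(f,"pics/w2.png"); s=env.state()
print(s["t"],s["ee_pos"],s["ft_force"])
hsv=cv2.cvtColor(f["frame"],cv2.COLOR_RGB2HSV)
for n,lo,hi,z in [("blue",(100,120,50),(130,255,255),.063),("yellow",(20,150,120),(32,255,255),.072),("green",(50,100,40),(85,255,255),.072)]:
    for c in cv2.findContours(cv2.inRange(hsv,lo,hi),0,2)[0]:
        if cv2.contourArea(c)>300:
            M=cv2.moments(c);a,b=M["m10"]/M["m00"],M["m01"]/M["m00"]; print(n,a,b,cast(f,a,b,z).round(4))
E
```

```text
4.95 [ 0.51700532 -0.02238169  0.12202897] [-0.56653124 -0.0503751  -0.68503822]
blue 624.1030840726659 276.5171102661597 [0.6334 0.158  0.063 ]
blue 531.9262199845082 137.70772011360702 [0.5149 0.1154 0.063 ]
yellow 425.54813175018444 180.40101965519554 [0.5148 0.045  0.072 ]
green 321.808120649652 217.3780355761794 [ 0.5147 -0.0225  0.072 ]
```

View pics/w2.png

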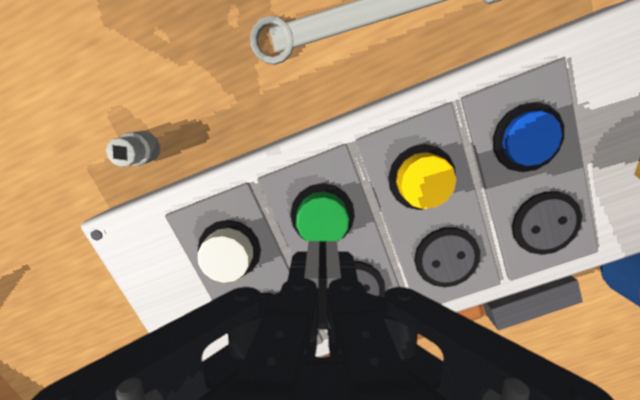

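The picture shows blue sunk in its collar at (532,138), and the fingers aligned with green at (322,217). I'll push green the same way.

carry_out(
  moves=[0, 0, 0, 0, 0, 0.03, 255, 0, 0, 0, 0, 0, 0.045, 255, 0, 0, 0, 0, 0, 0.048, 255, 0, 0, 0, 0, 0, 0.05, 255, 0, 0, 0, 0, 0, 0.052, 255],
)

```text
t: 5.58
ee_pos: [0.5176, -0.023, 0.071]
tool_rot: [0.001, 0.179, 0.984, 0.0]
ft_force: [-0.8, 0.1, 3.1]
width: -0.004
finger_force: 1.7
```

carry_out(
  moves=[0, 0, 0, 0, 0, 0.002, 255, 0, 0, 0, 0, 0, 0.004, 255, 0, 0, 0, 0, 0, 0.005, 255, 0, 0, 0, 0, 0, 0.006, 255, 0, 0, 0, 0, 0, 0.006, 255],
)

```text
t: 6.2
ee_pos: [0.5172, -0.0231, 0.0643]
tool_rot: [0.0, 0.179, 0.984, -0.0]
ft_force: [1.8, 0.7, 3.1]
width: -0.0
finger_force: 1.3
```

carry_out(
  moves=[0, 0, 0, 0, 0, 0.0005, 255, 0, 0, 0, 0, 0, 0.001, 255, 0, 0, 0, 0, 0, 0.001, 255],
)

```text
t: 6.58
ee_pos: [0.5172, -0.0231, 0.0632]
tool_rot: [-0.0, 0.179, 0.984, -0.0]
ft_force: [1.2, -0.9, 3.1]
width: -0.001
finger_force: 1.3
```

carry_out(
  moves=[0, 0, 0, 0, 0, 0.0005, 255, 0, 0, 0, 0, 0, 0.001, 255, 0, 0, 0, 0, 0, 0.001, 255],
)

```text
t: 6.95
ee_pos: [0.5172, -0.0231, 0.0629]
tool_rot: [0.0, 0.179, 0.984, -0.0]
ft_force: [-3.7, -1.1, 10.7]
width: 0.0
finger_force: 5.5
```

carry_out(
  moves=[0, 0, 0, 0, 0, -0.03, 255, 0, 0, 0, 0, 0, -0.07, 255, 0, 0, 0, 0, 0, -0.12, 255, 0, 0, 0, 0, 0, -0.12, 255, 0, 0, 0, 0, 0, -0.12, 255],
)

```text
t: 7.58
ee_pos: [0.5168, -0.023, 0.1814]
tool_rot: [-0.001, 0.179, 0.984, -0.0]
ft_force: [-0.1, -0.5, -0.7]
width: 0.004
finger_force: 0.0
```

```bash
python3 - <<'E'
from rig import env
from h import *
save(env.grab_frame("wrist"),"pics/w3.png"); s=env.state(); print(s["t"],s["ee_pos"],s["ft_force"])
E
```

```text
7.625 [ 0.51660189 -0.02300607  0.18088963] [-0.02793246 -0.47717485 -0.69207997]
```

View pics/w3.png

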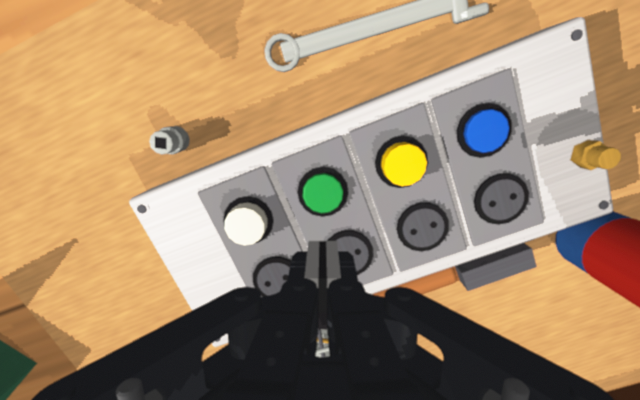

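Blue (486,130) and green (323,193) sit low and centred in their collars, yellow and white are still out, nothing has moved, and the arm is clear.

```bash
python3 -c "
from rig import env
print(env.hand_in())"
```

```text
the job is handed in; nothing more can be done
None
```

I pushed the blue button and then the green one to their hard stops, with a peak reading of about 11 N. Yellow and white are still out, the loose things in view had not moved, and the arm is drawn back clear; the job was handed in at about 7.6 s, and no verdict came back.

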